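# Set and clamp the end stop of the bottle-labelling jig

## Robot

A 7-joint arm with a two-finger parallel gripper is mounted at the origin on a cart in front of the work surface, level with it; the furniture and walls round the work are solid. World frame = base frame: x ahead of the robot, y to its left, z up, the work surface at z = 0. Lengths are in m, angles in rad, forces in N, time in s.
With the tool pointing down it reaches from about 0.35 to 0.9 m from the base axis. Payload 8.1 kg.
Tool frame: the origin (TCP) lies midway between the tips of the shut fingers; the grasp point (between the pads) lies behind it (arm.tcp_to_grasp is the z of the grasp point in the tool frame, in m); z points along the fingers, y is the line along which they close (so a half turn about z gives the same grasp; the last joint's range is limited). The gripper opens to 92 mm and grips with 3 to 60 N. Pads are 19 mm wide; open, the fingers measure 130 mm over their backs; the gripper's body (75 mm by 190 mm) begins 47 mm behind the grasp point.
Start: joints at [-1.325, 0.434, 0.025, 1.573, -0.012, 1.134, -0.075], TCP at [0.214, 0.587, 0.227] pointing down, gripper open.
Joint ranges: [-2.62, 2.62], [-0.44, 2.09], [-1.27, 1.32], [0.08, 2.57], [-1.32, 4.46], [0.12, 2], [-2.74, 2.74]. Speed limits (rad/s): [2.22, 2.22, 3.01, 3.01, 3.14, 3.14, 3.14].

## Interface

Orientations are given as a rotation vector (axis times angle).
In Python, from cell import readout, vision, arm gives the robot as it stands.
- The arm moves only by the tool carry_out, never from a script. Its argument "increments" is one flat list of numbers, 6 for each row, row after row: the shift along the world's x, y, z in mm, then the turn, a rotation vector about the world's x, y, z in rad. In form: [tx, ty, tz, wx, wy, wz, tx, ty, tz, wx, wy, wz, ...]. A call has 1 to 20 rows; each row shifts and turns the commanded pose from where the row before left it; what a row does not reach is not made up. A row lasts 1/8 s, in which the tool goes at most 62.5 mm and 10.7 degrees, less where a joint would pass 70% of its speed; a pose out of reach is approached as far as the arm can. A call with a gripper value outside its range is refused whole. "grip" is the closure, from 0 (fully open) to 1 (shut), set as the call begins (left out, the last holds). The fingers move at their own pace and stop on an object; "newtons" is the grip in N (left out, the last holds). Time passes only in rows, so rows that do not move let the fingers close. It gives the time, the measured TCP pose, the force, the opening and the grip force at its end, in the units of the state.
- readout.observe(): the state, without advancing time (a new reading comes with each control period).
- vision.get_image(name): name is "scene" or "side" or "wrist"; returns the picture (420x560x3 uint8, red, green, blue); there is no depth.
- vision.calibration(name): a dict with "fov_y" (degrees; the focal length in pixels is half the picture's height over the tangent of half this angle, whatever the lens; pixels are square), "cx", "cy" (the principal point, pixels), "k1" (the pictures are not rectified: a ray, as slopes to the right and down, at radius r is drawn at 1 + k1 r^2 times it, then the intrinsics apply), "pose" (4x4, takes a point from camera to world coordinates). Camera axes: x right, y up, looking along -z (the intrinsics and any distortion apply to the point x, -y, -z); pixel columns grow to the right and rows downward; lengths in m; the calibration is good to about 2 mm. A picture is of the moment at which its call begins: read the wrist's pose just before it. calibration takes no time and is no camera call; for the wrist camera it gives the pose at the moment of the call.
- arm.sign_off(): hands the job in; it is judged then, once.
The state is a dict: "clock": time; "joints": joint angles; "dq": joint speeds; "joint_efforts": joint torques, N m; "position": TCP position; "ee_rot": TCP orientation; "force": force on the tool from outside, world axes, zero at the start; "ft_torque": the same for the moment, N m; "width": opening from 0.0 (shut) to 1.0 (fully open); "gripper_force": force on a finger pad.
Only numpy, scipy, OpenCV 4.12 (cv2) and the standard library are available. Lean on these libraries where they do the work, as an engineer would, in place of code of your own. Each camera call takes 0.05 s, during which the arm holds its last target. There are 200 camera calls.

## Task

Slide the slotted stop bracket of the labelling jig along its bolts until the front face of its upright plate is level with the tip of the pointer on the jig's edge. Then turn the wing knob clockwise, regrasping as needed, until it clamps the bracket firmly, but stop when it is hand-tight and do not force it further. Do not disturb the things standing round the jig, and leave everything released.

Things in the scene. Friction and masses are not known exactly. Their poses are not given: they have to be found in the camera images.
- jig_base: Fixed aluminium plate of the jig, 130 x 330 x 10 mm, on the bench. Origin: centre of its underside; z up; y along the plate (the way the bracket slides), from the wing knob's end (-y) to the low grey V cradle (+y end, top 35 mm above the bench); its -x edge is nearer the robot and carries a scale and the pointer. Its yaw varies by 0.4 rad either way.
- stop_bracket: Loose steel L-shaped stop: upright plate 90 (x) x 10 (y) x 70 mm tall on a 6 mm foot with two slots, reaching 160 mm back (-y). Origin: centre of the plate, 35 mm under its top, 45 mm above the bench; axes parallel to the base's; front face at y = +5 mm. Strips and bolts let it slide only along the base's y, with 2 to 5 N of drag. Pinch its upper half across the 10 mm; ribs brace its back at both ends.
- stop_face (a point): Point on the bracket at the near (-x) end of the upright plate's front (+y) face, 18 mm above the bench, right beside the pointer's path; axes as the bracket.
- mark_tip (a point): Tip of the small dark steel pointer (block 12 x 16 x 12 mm with a pointed tongue) fixed on the near edge of the base plate, 18 mm above the bench. It marks the wanted place: the stop's front face is to have the same y along the jig as this tip. It differs each time, 14 to 61 mm beyond the stop's front face at the start, in +y of the base.
- clamp_knob: Black wing knob with a 24 mm washer, on the stud through the slot. Origin: on its vertical axis, washer's underside; x along the wing, z up. Clockwise from above tightens, sinking 2 mm a rad; at first loose, washer 2 to 4 mm over the foot (its top: z 16 mm). Drag 0.1 N m holds it where left; once the washer bears, torque grows some 0.9 N m a rad: 0.2 to 0.5 over the drag is hand-tight.
- knob_wing (a point): Centre of the knob's wing, a bar 46 mm long (its x), 12 mm thick (its y), 22 mm high, 32 mm above the washer's underside: the place to grip it, across the 12 mm. Room all round for a gripper that turns up to 80 degrees either way; axes as the knob.
- bottle: Bystander: capped brown bottle 58 x 58 x 118 mm standing behind the jig. Origin: centre of its underside.
- stopper: Bystander: rubber stopper 35 x 35 x 28 mm behind the jig. Origin: centre of its underside.
- beaker: Bystander: clear plastic beaker 54 x 59 x 72 mm standing off the cradle end of the jig. Origin: centre of its underside.
- strip_box: Bystander: small flat box of test strips 38 x 82 x 20 mm lying off the knob end of the jig. Origin: centre of its underside.
There are look-alikes about, which are no part of the job. What is shaped like the stop_bracket but turquoise is not meant.

How it is judged:
By the outcome, as a careful person would: the job done as asked, in the order asked, and still so for the second after the job is handed in, with the robot touching nothing.
It also fails if it takes over 70 s, if anything falls off the work surface, if the arm or the gripper's body presses on something with over 40 N, if the wrist force passes 120 N, or if a joint passes its speed limit or range.

## Working session

There is one attempt and no reset: what is moved stays moved. The work goes in short steps, Python scripts to look and compute and a tool call to move; the robot and the scene stay as the last step left them, time stands still between calls to the robot, and variables do not carry over. Pictures are saved under pics/ and viewed, at most 10 in all, crops included, and the job is handed in when it is done.

Besides the shell and the picture viewer there is one more tool, called after "Request:" by a JSON object that holds its "name" and its "arguments". carry_out: Moves the arm, as the interface text tells. Its arguments: {"type":"object","properties":{"increments":{"type":"array","items":{"type":"number"}},"grip":{"type":"number"},"newtons":{"type":"number"}},"required":["increments"]}

```bash
mkdir -p pics; cat > h.py <<'E'
import numpy as np, cv2
from cell import readout, vision, arm
def snap(n,f):
    c=vision.calibration(n); im=vision.get_image(n)
    cv2.imwrite(f'pics/{f}.png',im[:,:,::-1]); np.save(f'pics/{f}.npy',c,allow_pickle=True); return im,c
def load(f): return cv2.imread(f'pics/{f}.png'), np.load(f'pics/{f}.npy',allow_pickle=True).item()
def K(c):
    f=210/np.tan(np.radians(c['fov_y'])/2); return np.array([[f,0,c['cx']],[0,f,c['cy']],[0,0,1.]]),np.array([c['k1'],0,0,0.])
def ray(c,uv):
    k,d=K(c); x,y=cv2.undistortPoints(np.array([[uv]],float),k,d)[0,0]
    T=np.array(c['pose']); return T[:3,3],T[:3,:3]@np.array([x,-y,-1])
def plane(c,uv,z):
    o,r=ray(c,uv); return o+r*(z-o[2])/r[2]
def tri(cs,uvs):
    A=np.zeros((3,3));b=np.zeros(3);R=[]
    for c,uv in zip(cs,uvs):
        o,r=ray(c,uv); r=r/np.linalg.norm(r); P=np.eye(3)-np.outer(r,r); A+=P;b+=P@o;R.append((P,o))
    p=np.linalg.solve(A,b); return p,[np.linalg.norm(P@(p-o)) for P,o in R]
def proj(c,p):
    k,d=K(c);T=np.linalg.inv(np.array(c['pose'])); q=T[:3,:3]@np.array(p,float)+T[:3,3]
    return cv2.projectPoints(np.array([[q[0],-q[1],-q[2]]]),np.zeros(3),np.zeros(3),k,d)[0][0,0]
E
python3 - <<'E'
from h import *
for n in('scene','side'):
    im,c=snap(n,n+'0'); print(n,c['fov_y'],c['k1'],np.round(c['pose'],3).tolist())
im,c=snap('wrist','wrist0'); print(np.round(c['pose'],3).tolist())
print(readout.observe(),arm.tcp_to_grasp)
a=[load(n+'0')[0] for n in('scene','side')]
cv2.imwrite('pics/both0.png',cv2.resize(np.hstack(a),(800,300)))
E
```

```text
scene 44.165335384040446 -0.07379540937372019 [[0.617, 0.526, -0.586, -0.201], [-0.787, 0.42, -0.453, -0.693], [0.008, 0.74, 0.673, 0.996], [0.0, 0.0, 0.0, 1.0]]
side 57.12907899381085 0.015843372058400244 [[-0.989, 0.038, -0.144, 0.472], [-0.147, -0.422, 0.895, 0.841], [-0.027, 0.906, 0.423, 0.487], [0.0, 0.0, 0.0, 1.0]]
[[0.342, -0.895, -0.287, 0.136], [0.94, 0.325, 0.106, 0.615], [-0.001, -0.306, 0.952, 0.384], [0.0, 0.0, 0.0, 1.0]]
{'clock': 0.15, 'joints': array([-1.32460465,  0.4350911 ,  0.0249678 ,  1.57387515, -0.01163074,
        1.13401541, -0.07510833]), 'dq': array([ 0.00093677, -0.00087897, -0.00114189, -0.00099349,  0.00074803,
        0.0014636 , -0.00072112]), 'joint_efforts': array([ 1.52676672e-03, -6.68259358e+01,  9.85837653e-01, -3.14695215e+01,
       -6.04927191e-02,  3.93825327e-02,  5.04259435e-05]), 'position': array([0.21349891, 0.5869865 , 0.22611268]), 'ee_rot': array([-5.45214644e-01, -3.09378495e+00,  1.94273829e-03]), 'force': array([-0.45439789, -0.32931455,  0.01694493]), 'ft_torque': array([-0.02118693,  0.02741181, -0.02393505]), 'gripper_force': 0.0, 'width': 1.0031868918100282} -0.0188
```

View pics/scene0.png

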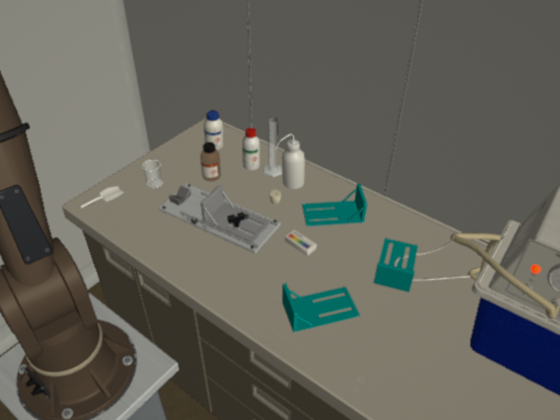

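View pics/side0.png

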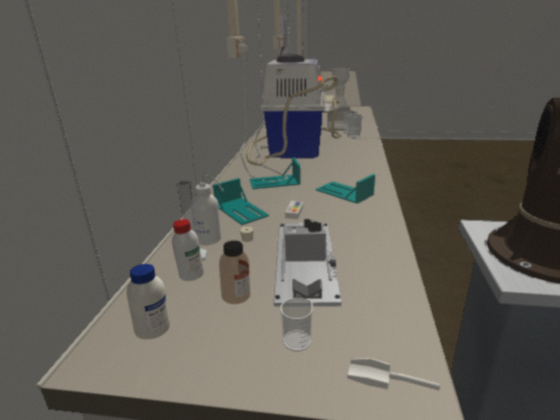

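The scene view shows the jig around (220,217), with the cradle at (180,195), the bracket plate at (215,207) and the knob at (237,219). In the side view, the jig is at (306,262), the plate at (306,247), the knob at (312,226) and the pointer at about (333,262).

```bash
python3 - <<'E'
from h import *
cs=[load(n+'0')[1] for n in('scene','side')]
print('knob',tri(cs,[(237,219),(313,226)]))
print('side base corners',[plane(cs[1],p,.01).round(3) for p in((275,300),(338,298),(283,226),(328,224))])
print('scene corners',[plane(cs[0],p,.01).round(3) for p in((163,210),(258,245),(279,222),(195,188))])
a=load('scene0')[0][165:265,140:300]; b=load('side0')[0][205:315,255:360]
cv2.imwrite('pics/z0.png',np.hstack([cv2.resize(a,(440,275*1),interpolation=2) if 0 else cv2.resize(a,(480,300),interpolation=2),cv2.resize(b,(286,300),interpolation=2)]))
E
```

```text
knob (array([0.53735027, 0.00714008, 0.04681524]), [np.float64(0.0022072920563479923), np.float64(0.0022072920563478093)])
side base corners [array([0.589, 0.252, 0.01 ]), array([0.469, 0.232, 0.01 ]), array([ 0.62 , -0.052,  0.01 ]), array([ 0.502, -0.075,  0.01 ])]
scene corners [array([0.466, 0.224, 0.01 ]), array([ 0.528, -0.075,  0.01 ]), array([ 0.632, -0.064,  0.01 ]), array([0.593, 0.222, 0.01 ])]
```

View pics/z0.png

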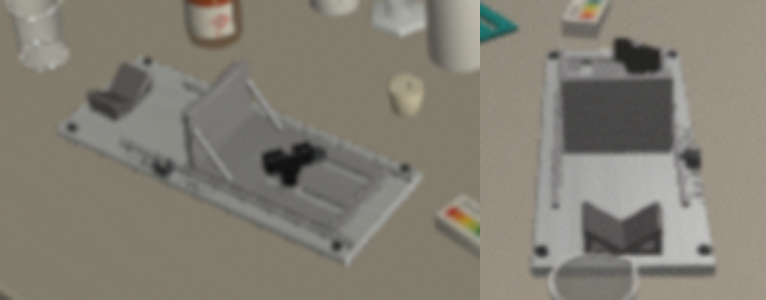

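The crop confirms the jig layout. The grey bracket and black wing knob are clear of the turquoise look-alikes, and the pointer is on the near edge at crop (163,167) in the scene view. The base is centred near (0.548, 0.086) with a yaw of about 0.12. I'm moving above it for a wrist view.

Request:
{"name": "carry_out", "arguments": {"increments": [20, -31, 3, 0, 0, 0.03, 20, -31, 3, 0, 0, 0.03, 20, -31, 3, 0, 0, 0.03, 20, -31, 3, 0, 0, 0.03, 20, -31, 3, 0, 0, 0.03, 20, -31, 3, 0, 0, 0.03, 20, -31, 3, 0, 0, 0.03, 20, -31, 3, 0, 0, 0.03, 20, -31, 3, 0, 0, 0.03, 20, -31, 3, 0, 0, 0.03, 20, -31, 3, 0, 0, 0.03, 20, -31, 3, 0, 0, 0.03, 20, -31, 3, 0, 0, 0.03, 20, -31, 3, 0, 0, 0.03, 20, -31, 3, 0, 0, 0.03, 15, -31, 0, 0, 0, 0.03, 0, 0, 0, 0, 0, 0, 0, 0, 0, 0, 0, 0]}}

```text
clock: 2.4
position: [0.5283, 0.0919, 0.2715]
ee_rot: [0.206, -3.134, -0.001]
force: [-1.1, 0.5, 0.3]
width: 1.001
gripper_force: 0.0
```

```bash
python3 - <<'E'
from h import *
im,c=snap('wrist','w1'); print(c['fov_y'],c['k1'],np.round(c['pose'],3).tolist()); s=readout.observe(); print(s['position'],s['ee_rot'],s['clock'],s['force'])
cv2.imwrite('pics/w1b.png',cv2.resize(load('w1')[0],(800,600),interpolation=2))
E
```

```text
61.77816463573889 -0.04895462325890479 [[-0.13, -0.944, -0.303, 0.447], [0.991, -0.124, -0.041, 0.081], [0.001, -0.306, 0.952, 0.43], [0.0, 0.0, 0.0, 1.0]]
[0.52812741 0.09241081 0.27151059] [ 2.07416826e-01 -3.13408141e+00 -7.59888736e-04] 2.45 [-0.63902718  0.58884948 -0.62132937]
```

View pics/w1b.png

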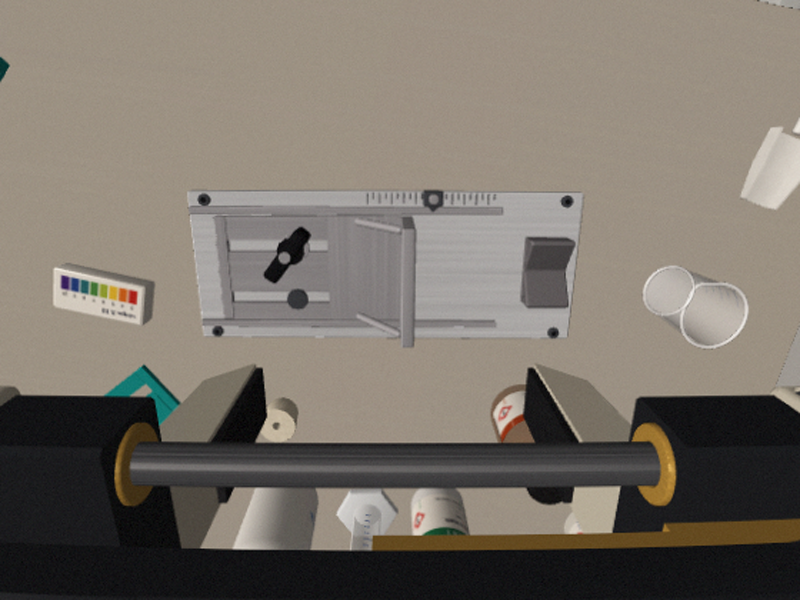

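The wrist view (800x600) shows the jig clearly. Base corners are at (188,191), (583,191), (569,338) and (203,337), the pointer is at (432,200), the plate's top edge runs from (408,218) to (408,346), and the wing runs from (303,232) to (270,278).

```bash
python3 - <<'E'
from h import *
im,c=load('w1')
P=lambda p,z: plane(c,(p[0]*.7,p[1]*.7),z)
cor=[P(p,.01) for p in((188,191),(583,191),(569,338),(203,337))]; print(np.round(cor,4))
print([np.linalg.norm(cor[i]-cor[(i+1)%4]).round(4) for i in range(4)])
for a,b in((0,1),(3,2)): d=cor[b]-cor[a]; print('yaw',np.arctan2(-d[0],d[1]))
for n,p in(('wing',(288,256)),('w1',(303,232)),('w2',(270,278))): print(n,P(p,.055).round(4))
print('plate top',P((403,220),.08),P((408,346),.08), 'pointer',P((432,206),.018))
a=cv2.resize(im[125:250,225:320],(456,600),interpolation=2); b=cv2.resize(im[150:210,170:230],(340,340),interpolation=2)
z=np.zeros((600,800,3),np.uint8); z[:,:456]=a; z[:340,460:]=b; cv2.imwrite('pics/z1.png',z)
for n,z_,uv in(('bottle',.118,(255*2,440)),): print(n,P(uv,.06))
E
```

```text
[[ 0.505  -0.0839  0.01  ]
 [ 0.4626  0.2404  0.01  ]
 [ 0.5917  0.2593  0.01  ]
 [ 0.6338 -0.0692  0.01  ]]
[np.float64(0.3271), np.float64(0.1305), np.float64(0.3312), np.float64(0.1297)]
yaw 0.13014635875658054
yaw 0.127462445755645
wing [0.5383 0.011  0.055 ]
w1 [0.5185 0.0209 0.055 ]
w2 [ 0.5575 -0.0018  0.055 ]
plate top [0.49631942 0.09340496 0.08      ] [0.58960989 0.10994848 0.08      ] pointer [0.49072897 0.11752056 0.018     ]
bottle [0.67252432 0.21015341 0.06      ]
```

View pics/z1.png

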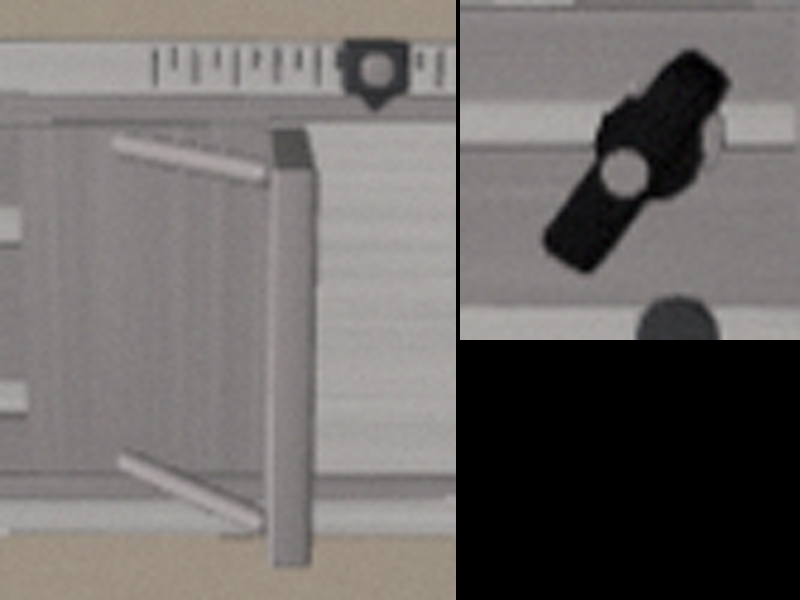

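The pointer tip is at crop (376,108). The plate's top face spans columns 273–312 and rows 168–566. The knob hub axis and wing are also clear.

```bash
cat > j.py <<'E'
from h import *
yaw=.129; ex=np.array([np.cos(yaw),np.sin(yaw)]); ey=np.array([-np.sin(yaw),np.cos(yaw)])
J=lambda p:np.array([ex@p[:2],ey@p[:2],p[2]])
E
python3 - <<'E'
from j import *
im,c=load('w1'); s,cs=load('scene0'); w=lambda p:(225+p[0]/4.8,125+p[1]/4.8)
for a,b in(((290,168),(185,115)),((290,566),(243,62))): print('tri top',tri([c,cs],[w(a),(140+b[0]/3,165+b[1]/3)]))
for n,p,z in(('tip',(376,108),.018),('front-near-top',(312,170),.08),('front-far-top',(309,566),.08),('back near',(273,168),.08),('back far',(272,566),.08),('front-near-low',(303,129),.016)):
    q=plane(c,w(p),z); print(n,q.round(4),J(q).round(4))
k=lambda p:(170+p[0]*60/340,150+p[1]*60/340)
for n,p,z in(('wing ends',(178,159),.06),('a',(237,75),.06),('b',(112,243),.06)):
    print(n,plane(c,k(p),z).round(4))
print(readout.observe()['joints'].round(3))
E
```

```text
tri top (array([0.50167435, 0.0976375 , 0.07984392]), [np.float64(0.00021560468761123826), np.float64(0.00021560468761137714)])
tri top (array([0.59154375, 0.11017972, 0.07703409]), [np.float64(0.00014178045331366703), np.float64(0.00014178045331358178)])
tip [0.4944 0.1192 0.018 ] [0.5056 0.0546 0.018 ]
front-near-top [0.5016 0.1021 0.08  ] [0.5106 0.0367 0.08  ]
front-far-top [0.5899 0.1141 0.08  ] [0.5997 0.0373 0.08  ]
back near [0.5023 0.094  0.08  ] [0.5102 0.0286 0.08  ]
back far [0.591  0.1059 0.08  ] [0.5997 0.029  0.08  ]
front-near-low [0.502  0.1024 0.016 ] [0.511 0.037 0.016]
wing ends [0.5359 0.0116 0.06  ]
a [0.5185 0.0215 0.06  ]
b [5.54e-01 1.00e-04 6.00e-02]
[-0.452  0.252  0.227  1.737 -0.062  1.16   1.496]
```

Triangulated plate-top height is 77–80 mm against 80 mm expected, the base measures 0.13 x 0.33 m, and the tip is about 17.5 mm ahead of the face. Going down with the fingers half open.

Request:
{"name": "carry_out", "arguments": {"increments": [2, 1, -25, 0, 0, 0, 2, 1, -25, 0, 0, 0, 2, 1, -25, 0, 0, 0, 2, 1, -25, 0, 0, 0, 2, 1, -25, 0, 0, 0, 2, 1, -25, 0, 0, 0, 2, 1, -25, 0, 0, 0, 2, 2, -20, 0, 0, 0, 2, 2, -17, 0, 0, 0, 0, 0, -15, 0, 0, 0, 0, 0, 0, 0, 0, 0], "grip": 0.45, "newtons": 20}}

```text
clock: 3.82
position: [0.5458, 0.1024, 0.0437]
ee_rot: [0.206, -3.133, 0.001]
force: [0.5, -0.5, 0.5]
width: 0.552
gripper_force: 0.0
```

Request:
{"name": "carry_out", "arguments": {"increments": [0, 0, 0, 0, 0, 0, 0, 0, 0, 0, 0, 0, 0, 0, 0, 0, 0, 0, 0, 0, 0, 0, 0, 0, 0, 0, 0, 0, 0, 0, 0, 0, 0, 0, 0, 0], "grip": 1.0, "newtons": 20}}

```text
clock: 4.58
position: [0.5467, 0.1026, 0.045]
ee_rot: [-0.206, 3.135, 0.001]
force: [-1.6, 1.7, 4.1]
width: 0.111
gripper_force: 20.0
```

```bash
python3 - <<'E'
from h import *
im,c=snap('wrist','w2'); s=readout.observe(); print(s['position'],s['ee_rot'],s['clock'],s['force'],s['width'],s['gripper_force'])
cv2.imwrite('pics/w2b.png',cv2.resize(load('w2')[0],(800,600),interpolation=2))
print(np.round(c['pose'],4).tolist())
E
```

```text
[0.54668316 0.10267517 0.04495543] [-2.06060652e-01  3.13460914e+00  6.18618518e-04] 4.625 [-1.50077937  1.17688223  4.46464488] 0.10966494806018437 19.995015263557434
[[-0.1304, -0.9438, -0.3038, 0.4651], [0.9915, -0.1239, -0.0408, 0.0913], [0.0008, -0.3065, 0.9519, 0.2033], [0.0, 0.0, 0.0, 1.0]]
```

View pics/w2b.png

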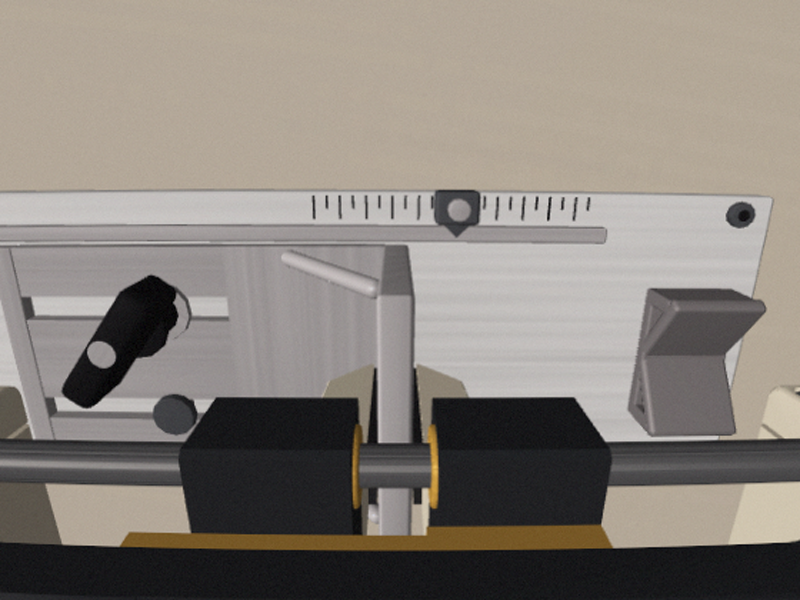

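Gripped cleanly. In the wrist view, the pointer tip is at (457,237), the lower near-front corner of the face at (408,247), and its upper corner at (413,295).

```bash
python3 - <<'E'
from j import *
im,c=load('w2'); c1=load('w1')[1]
P=lambda p,z: plane(c,(p[0]*.7,p[1]*.7),z)
print('tip tri',tri([c,c1],[(457*.7,237*.7),(303.3,147.5)]))
for n,p,z in(('tip',(457,237),.018),('low',(408,247),.018),('low',(408,247),.012),('top',(413.5,295),.08),('back top',(377,295),.08),('topfar',(411,397),.08)): print(n,J(P(p,z)).round(4))
print('TCP jig',J(readout.observe()['position']))
cv2.imwrite('pics/z2.png',cv2.resize(im[125:215,255:345],(600,600),interpolation=2))
E
```

```text
tip tri (array([0.49407944, 0.11845637, 0.02283165]), [np.float64(0.0003598228123235571), np.float64(0.0003598228123235532)])
tip [0.5063 0.0543 0.018 ]
low [0.5102 0.036  0.018 ]
low [0.5114 0.0362 0.012 ]
top [0.5102 0.0358 0.08  ]
back top [0.5102 0.0264 0.08  ]
topfar [0.5395 0.0355 0.08  ]
TCP jig [0.55534918 0.03149535 0.04495543]
```

View pics/z2.png

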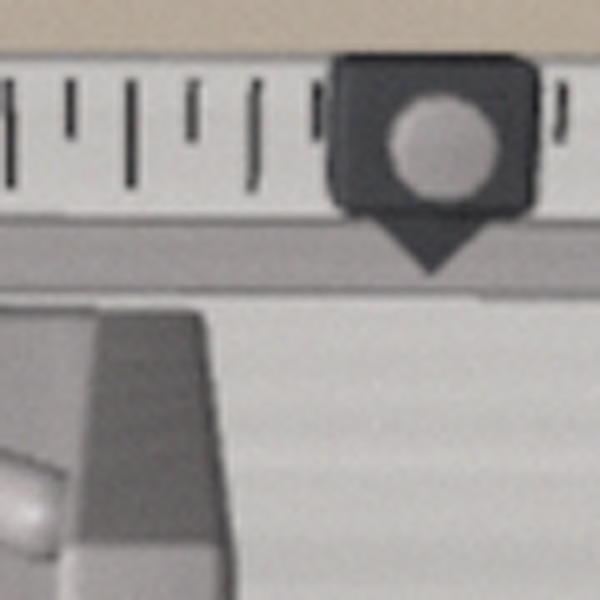

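Request:
{"name": "carry_out", "arguments": {"increments": [-0.4, 3, 0, 0, 0, 0, -0.4, 3, 0, 0, 0, 0, -0.4, 3, 0, 0, 0, 0, -0.4, 3, 0, 0, 0, 0, -0.4, 3, 0, 0, 0, 0, -0.4, 3, 0, 0, 0, 0, 0, 0, 0, 0, 0, 0, 0, 0, 0, 0, 0, 0, 0, 0, 0, 0, 0, 0]}}

```text
clock: 5.75
position: [0.5448, 0.1193, 0.045]
ee_rot: [-0.204, 3.134, -0.001]
force: [0.9, -4.0, 5.2]
width: 0.109
gripper_force: 20.0
```

```bash
python3 - <<'E'
from j import *
im,c=snap('wrist','w3'); s=readout.observe(); print(s['clock'],s['force'],s['width'],J(s['position']))
im=load('w3')[0]
cv2.imwrite('pics/z3.png',cv2.resize(im[125:215,255:345],(600,600),interpolation=2))
E
```

```text
5.8 [ 0.91009747 -4.49734044  5.11478065] 0.11461542917321431 [0.55559001 0.04831205 0.04493519]
```

View pics/z3.png

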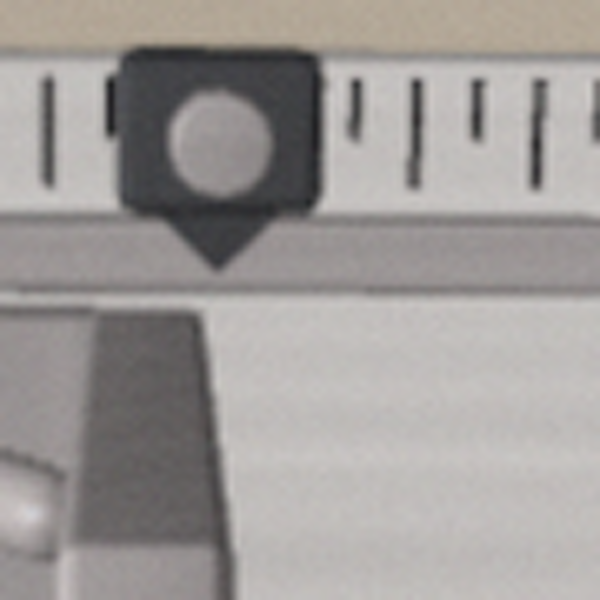

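```bash
python3 - <<'E'
from j import *
im,c=load('w3'); w=lambda p:(255+p[0]/6.6667,125+p[1]/6.6667)
for n,p,z in(('tip',(218,270),.018),('low',(202.5,312),.012),('low',(202.5,312),.016),('mid',(217,430),.045),('top',(233,548),.08)): print(n,J(plane(c,w(p),z)).round(4))
t=J(plane(c,w((218,270)),.018))
# predicted pixel of a face point at tip's y, at top height, and bottom
for x,z in((.5105,.016),(.5105,.08)):
    q=np.r_[ex*x+ey*t[1],z]; u=proj(c,q); print(((u-[255,125])*6.6667).round(1))
E
```

```text
tip [0.5064 0.0539 0.018 ]
low [0.511  0.0529 0.012 ]
low [0.5102 0.0528 0.016 ]
mid [0.5128 0.0531 0.045 ]
top [0.5107 0.0529 0.08  ]
[216.7 315.4]
[252.  544.1]
```

1.1 mm remains.

Request:
{"name": "carry_out", "arguments": {"increments": [-0.1, 0.6, 0, 0, 0, 0, -0.05, 0.5, 0, 0, 0, 0, 0, 0, 0, 0, 0, 0, 0, 0, 0, 0, 0, 0]}}

```text
clock: 6.3
position: [0.5446, 0.1203, 0.0449]
ee_rot: [-0.204, 3.134, -0.002]
force: [0.1, -5.1, 5.4]
width: 0.104
gripper_force: 20.0
```

```bash
cat > gap.py <<'E'
from j import *
import sys
# gap along jig y: pointer tip (lowest dark pixel of pointer) and near end of front face (strong column edge)
f=sys.argv[1]; im,c=snap('wrist',f); s=readout.observe(); print(s['clock'],s['force'],s['width'],J(s['position']))
g=cv2.cvtColor(load(f)[0],cv2.COLOR_BGR2GRAY)
k=cv2.resize(g,None,fx=8,fy=8,interpolation=cv2.INTER_CUBIC); px=lambda u,v:((u+.5)/8-.5,(v+.5)/8-.5)
m=(k<105).astype(np.uint8); m[:126*8]=0; m[168*8:]=0; m[:,:265*8]=0; m[:,335*8:]=0
n,l,st,ce=cv2.connectedComponentsWithStats(m); i=1+np.argmax(st[1:,4]); ys,xs=np.nonzero(l==i)
b=ys.max(); tip=px(xs[ys>b-3].mean(),b); t=J(plane(c,tip,.018)); print('tip',np.round(tip,2),t.round(4))
for v in(178,184,190,196,202):
    row=cv2.GaussianBlur(g,(1,5),0)[v,275:305].astype(float); d=np.diff(row); j=np.argmax(d)
    a=d[max(j-1,0):j+2]; u=275+j+.5+(a@np.arange(-1,2))/a.sum()
    o,r=ray(c,(u,v)); n_=ex; lam=(.5105-ex@o[:2])/(ex@r[:2]); q=o+lam*r; print(round(u,2),v,'gap mm',((t-J(q))[1]*1e3).round(2),'z',q[2].round(3))
E
python3 gap.py w4
```

```text
6.35 [ 1.21801454 -4.83049481  5.65413151] 0.10629072033887707 [0.5555945  0.04922883 0.04494548]
tip [285.58 164.94] [0.5061 0.0537 0.018 ]
285.72 178 gap mm 0.2 z 0.03
286.39 184 gap mm 0.22 z 0.044
287.11 190 gap mm 0.22 z 0.055
288.0 196 gap mm 0.14 z 0.065
288.75 202 gap mm 0.14 z 0.074
```

The gap is 0.2 mm. I'll unload the arm's spring lag before opening the fingers.

Request:
{"name": "carry_out", "arguments": {"increments": [0.1, -0.6, 0, 0, 0, 0, 0.1, -0.5, 0, 0, 0, 0, 0, 0, 0, 0, 0, 0]}}

```text
clock: 6.72
position: [0.5447, 0.1202, 0.0449]
ee_rot: [-0.205, 3.134, -0.0]
force: [1.5, -2.4, 4.9]
width: 0.109
gripper_force: 20.0
```

Request:
{"name": "carry_out", "arguments": {"increments": [0, 0, 0, 0, 0, 0, 0, 0, 0, 0, 0, 0, 0, 0, 0, 0, 0, 0], "grip": 0.5}}

```text
clock: 7.1
position: [0.544, 0.1206, 0.0445]
ee_rot: [0.206, -3.134, -0.0]
force: [-0.2, 0.9, 0.2]
width: 0.384
gripper_force: 0.0
```

```bash
python3 gap.py w5; python3 - <<'E'
from h import *
im,c=load('w5'); c1=load('w1')[1]
cv2.imwrite('pics/w5b.png',cv2.resize(im[180:300,20:180],(800,600),interpolation=2))
E
```

```text
7.15 [-0.07726982  0.03846872 -0.27205276] 0.43135897587182787 [0.55503188 0.04960634 0.04453431]
tip [284.72 166.44] [0.5062 0.0537 0.018 ]
284.77 178 gap mm 0.16 z 0.027
285.27 184 gap mm 0.25 z 0.041
286.02 190 gap mm 0.21 z 0.052
286.64 196 gap mm 0.23 z 0.063
287.24 202 gap mm 0.26 z 0.072
```

View pics/w5b.png

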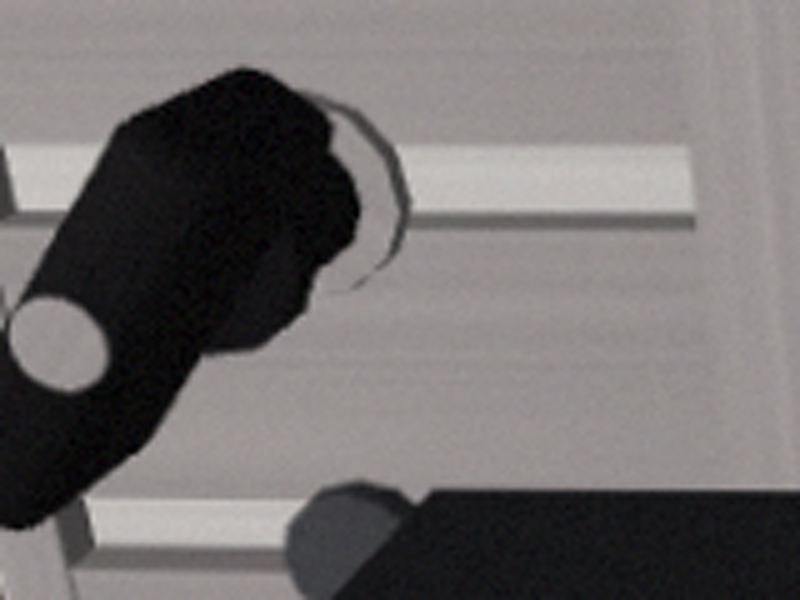

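Bracket is released with a gap of about 0.2 mm. The silver cap on the knob's axis is at (60,342) in this crop and (164,172) in the earlier knob crop, so I'll triangulate the axis.

```bash
python3 - <<'E'
from j import *
c=load('w5')[1]; c1=load('w1')[1]
k=lambda p:(170+p[0]*60/340,150+p[1]*60/340)
p,e=tri([c,c1],[(32,248.4),k((164,172))]); print('cap',p,e)
for z in(.06,.063,.066): print(z,plane(c1,k((164,172)),z).round(4),plane(c,(32,248.4),z).round(4))
# wing line: end edge midpoints in w1 at wing top z
A=plane(c1,k((250,62)),p[2]-.002);B=plane(c1,k((105,255)),p[2]-.002); m=(A+B)/2
d=A-B; print('wing mid',m,'len',np.linalg.norm(d),'angle',np.degrees(np.arctan2(d[1],d[0])))
s=readout.observe(); print(s['position'],s['ee_rot'],s['joints'].round(3))
E
```

```text
cap [0.53806598 0.00954454 0.06241736] [np.float64(9.870009421514197e-05), np.float64(9.87000942152681e-05)]
0.06 [0.5388 0.0091 0.06  ] [0.5393 0.0078 0.06  ]
0.063 [0.538  0.0097 0.063 ] [0.5377 0.0099 0.063 ]
0.066 [0.5373 0.0103 0.066 ] [0.5361 0.0121 0.066 ]
wing mid [0.53601994 0.01137469 0.06041736] len 0.04777309586868871 angle 148.64054987567994
[0.54403866 0.12059486 0.04453431] [ 2.06220490e-01 -3.13435217e+00 -2.38463624e-04] [-0.438  0.546  0.173  1.936 -0.144  0.671  1.525]
```

Knob axis is at (0.538, 0.010) with the cap at z 0.062, which matches the text, and the wing is at 149°. Lift, cross over, turn −0.68 rad, and go down on the wing.

Request:
{"name": "carry_out", "arguments": {"increments": [0, 0, 25, 0, 0, 0, 0, 0, 35, 0, 0, 0, 0, -5, 20, 0, 0, -0.08, -1, -20, 0, 0, 0, -0.12, -1, -25, 0, 0, 0, -0.12, -2, -25, 0, 0, 0, -0.12, -2, -25, 0, 0, 0, -0.12, 0, -11, 0, 0, 0, -0.12, 0, 0, -15, 0, 0, 0, 0, 0, -25, 0, 0, 0, 0, 0, -25, 0, 0, 0, 0, 0, -15, 0, 0, 0, 0, 0, -9, 0, 0, 0, 0, 0, 0, 0, 0, 0], "grip": 0.55}}

```text
clock: 8.9
position: [0.5381, 0.0095, 0.0353]
ee_rot: [-0.85, -3.024, 0.0]
force: [-0.1, -0.7, 1.0]
width: 0.445
gripper_force: 0.0
```

```bash
python3 - <<'E'
from j import *
im,c=snap('wrist','w6'); s=readout.observe(); print(s['clock'],s['position'],s['ee_rot'],s['force'],s['ft_torque'],s['width'],s['joints'].round(3))
a=2*np.arctan2(s['ee_rot'][1],s['ee_rot'][0]); print('tool y deg',(np.degrees(a)-90)%360)
cv2.imwrite('pics/w6b.png',cv2.resize(load('w6')[0],(800,600),interpolation=2))
E
```

```text
8.95 [0.538481   0.00945527 0.03587873] [8.50686999e-01 3.02407289e+00 2.10031410e-04] [-0.75189915 -0.25614068  1.2693658 ] [-0.01144636  0.01664224 -0.04641302] 0.44571258166023825 [-0.357  0.551  0.333  1.998 -0.292  0.637  1.188]
tool y deg 58.576877775696374
```

View pics/w6b.png

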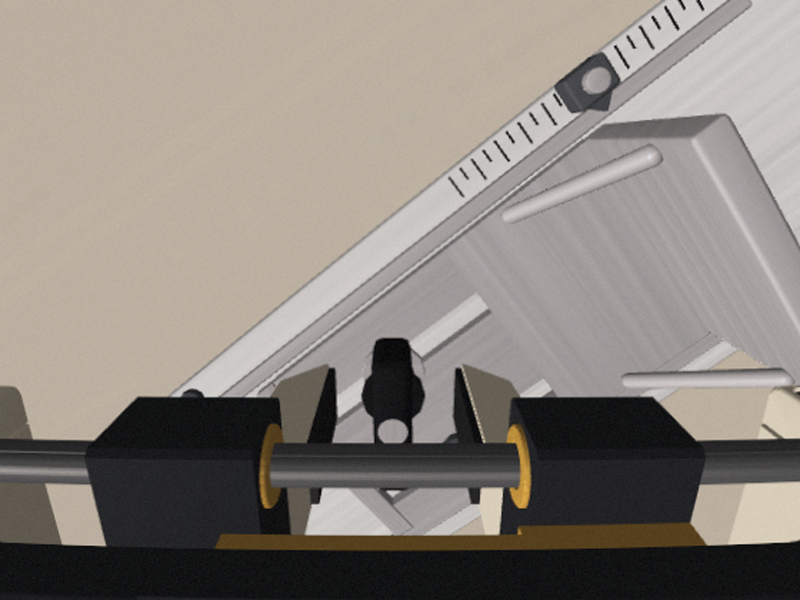

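The wing is centred between the fingers, with the cap at (393,430) and the wing vertical in the image. Close, then turn clockwise, sinking 2 mm a rad.

Request:
{"name": "carry_out", "arguments": {"increments": [0, 0, 0, 0, 0, 0, 0, 0, 0, 0, 0, 0, 0, 0, 0, 0, 0, 0, 0, 0, 0, 0, 0, 0, 0, 0, 0, 0, 0, 0], "grip": 1.0, "newtons": 40}}

```text
clock: 9.57
position: [0.5382, 0.0088, 0.036]
ee_rot: [0.852, 3.024, -0.0]
force: [-1.9, -2.1, 6.1]
width: 0.141
gripper_force: 40.0
```

```bash
cat > st.py <<'E'
from j import *
s=readout.observe(); a=np.degrees(2*np.arctan2(s['ee_rot'][1],s['ee_rot'][0]))-90
print(round(s['clock'],2),s['position'].round(4),'yaw',round(a%360,1),'F',s['force'].round(2),'T',s['ft_torque'].round(3),'w',round(s['width'],3),s['joints'].round(2))
E
python3 st.py
```

```text
9.57 [0.5382 0.0088 0.036 ] yaw 58.5 F [-1.94 -2.08  6.12] T [-0.704  0.569  0.038] w 0.141 [-0.36  0.55  0.33  2.   -0.29  0.64  1.19]
```

Request:
{"name": "carry_out", "arguments": {"increments": [0, 0, -0.3, 0, 0, -0.15, 0, 0, -0.3, 0, 0, -0.15, 0, 0, -0.3, 0, 0, -0.15, 0, 0, -0.3, 0, 0, -0.15, 0, 0, 0, 0, 0, 0, 0, 0, 0, 0, 0, 0]}}

```text
clock: 10.32
position: [0.5377, 0.0085, 0.0348]
ee_rot: [-1.708, -2.637, 0.002]
force: [-4.7, -3.8, 8.2]
width: 0.142
gripper_force: 40.0
```

```bash
python3 st.py
```

```text
10.32 [0.5377 0.0085 0.0348] yaw 24.1 F [-4.72 -3.79  8.2 ] T [-1.002  0.918  0.009] w 0.142 [-0.47  0.58  0.5   2.01 -0.44  0.66  0.74]
```

Request:
{"name": "carry_out", "arguments": {"increments": [0, 0, -0.3, 0, 0, -0.15, 0, 0, -0.3, 0, 0, -0.15, 0, 0, 0, 0, 0, 0, 0, 0, 0, 0, 0, 0]}}

```text
clock: 10.82
position: [0.5374, 0.0084, 0.0341]
ee_rot: [-2.083, -2.351, 0.002]
force: [-5.4, -4.3, 9.6]
width: 0.139
gripper_force: 40.0
```

```bash
python3 st.py
```

```text
10.82 [0.5374 0.0084 0.0341] yaw 6.9 F [-5.38 -4.34  9.64] T [-1.01   1.191 -0.052] w 0.139 [-0.53  0.6   0.59  2.01 -0.52  0.68  0.51]
```

```bash
cat >> st.py <<'E'
print('tau',s['joint_efforts'].round(3))
E
python3 st.py
```

```text
10.82 [0.5374 0.0084 0.0341] yaw 6.9 F [-5.38 -4.34  9.64] T [-1.01   1.191 -0.052] w 0.139 [-0.53  0.6   0.59  2.01 -0.52  0.68  0.51]
tau [-2.3300e+00 -5.7032e+01  7.6400e+00 -2.0698e+01 -1.3620e+00 -1.0590e+00
 -3.0000e-02]
```

Request:
{"name": "carry_out", "arguments": {"increments": [-0.5, -0.5, 0, 0, 0, -0.1, -0.5, -0.5, 0, 0, 0, -0.1, 0, 0, 0, 0, 0, -0.05, 0, 0, 0, 0, 0, 0, 0, 0, 0, 0, 0, 0]}}

```text
clock: 11.45
position: [0.5371, 0.0083, 0.0338]
ee_rot: [-2.358, -2.076, 0.001]
force: [-1.7, -1.9, 1.2]
width: 0.14
gripper_force: 40.0
```

```bash
python3 st.py
```

```text
11.45 [0.5371 0.0083 0.0338] yaw 352.7 F [-1.67 -1.88  1.19] T [-0.608  0.416  0.04 ] w 0.14 [-0.57  0.62  0.66  2.02 -0.58  0.7   0.33]
tau [-1.1700e+00 -5.9449e+01  1.0724e+01 -1.9739e+01 -6.7500e-01 -1.7300e-01
 -5.2000e-02]
```

Request:
{"name": "carry_out", "arguments": {"increments": [0, 0, -0.2, 0, 0, -0.1, 0, 0, 0, 0, 0, 0]}}

```text
clock: 11.7
position: [0.537, 0.0083, 0.0336]
ee_rot: [-2.459, -1.955, 0.001]
force: [-3.1, -1.7, 1.0]
width: 0.139
gripper_force: 40.0
```

```bash
python3 st.py
```

```text
11.7 [0.537  0.0083 0.0336] yaw 347.0 F [-3.15 -1.7   0.96] T [-0.534  0.623  0.022] w 0.139 [-0.59  0.63  0.68  2.02 -0.61  0.7   0.25]
tau [ -1.099 -59.045  11.474 -19.898  -0.926  -0.348  -0.817]
```

Request:
{"name": "carry_out", "arguments": {"increments": [0, 0, -0.2, 0, 0, -0.1, 0, 0, 0, 0, 0, 0, 0, 0, 0, 0, 0, 0]}}

```text
clock: 12.08
position: [0.5369, 0.0083, 0.0334]
ee_rot: [-2.551, -1.833, 0.001]
force: [-3.2, -2.4, 0.7]
width: 0.141
gripper_force: 40.0
```

```bash
python3 st.py
```

```text
12.07 [0.5369 0.0083 0.0334] yaw 341.4 F [-3.16 -2.38  0.71] T [-0.607  0.848  0.044] w 0.141 [-0.61  0.63  0.71  2.02 -0.63  0.71  0.18]
tau [ -1.203 -59.287  11.821 -20.599  -0.949  -0.691  -0.061]
```

Request:
{"name": "carry_out", "arguments": {"increments": [0, 0, -0.2, 0, 0, -0.1, 0, 0, 0, 0, 0, 0, 0, 0, 0, 0, 0, 0]}}

```text
clock: 12.45
position: [0.5368, 0.0083, 0.0334]
ee_rot: [-2.64, -1.702, 0.001]
force: [-5.1, -2.2, 4.1]
width: 0.142
gripper_force: 40.0
```

```bash
python3 st.py
```

```text
12.45 [0.5368 0.0083 0.0334] yaw 335.6 F [-5.07 -2.18  4.11] T [-0.592  1.192  0.108] w 0.142 [-0.62  0.64  0.74  2.02 -0.66  0.72  0.1 ]
tau [ -0.969 -58.207  12.191 -20.613  -1.123  -1.073  -0.132]
```

Request:
{"name": "carry_out", "arguments": {"increments": [0, 0, -0.2, 0, 0, -0.1, 0, 0, 0, 0, 0, 0, 0, 0, 0, 0, 0, 0]}}

```text
clock: 12.82
position: [0.5368, 0.0084, 0.0333]
ee_rot: [-2.721, -1.568, 0.001]
force: [-5.1, -1.9, 7.2]
width: 0.146
gripper_force: 40.2
```

```bash
python3 st.py
```

```text
12.82 [0.5368 0.0084 0.0333] yaw 329.9 F [-5.1  -1.86  7.25] T [-0.505  1.452  0.244] w 0.146 [-0.64  0.65  0.76  2.03 -0.68  0.73  0.03]
tau [ -0.737 -57.143  12.577 -20.461  -1.353  -1.367  -0.279]
```

Bearing began near yaw 337°. Two more small steps to mid-window.

Request:
{"name": "carry_out", "arguments": {"increments": [0, 0, 0, 0, 0, -0.1, 0, 0, 0, 0, 0, 0, 0, 0, 0, 0, 0, 0]}}

```text
clock: 13.2
position: [0.5367, 0.0085, 0.0332]
ee_rot: [-2.796, -1.43, 0.001]
force: [-5.0, -1.9, 6.6]
width: 0.144
gripper_force: 40.4
```

```bash
python3 st.py
```

```text
13.2 [0.5367 0.0085 0.0332] yaw 324.2 F [-5.03 -1.95  6.56] T [-0.473  1.38   0.352] w 0.144 [-0.66  0.66  0.79  2.03 -0.7   0.75 -0.05]
tau [ -0.58  -57.17   13.268 -20.392  -1.475  -1.393  -0.392]
```

Request:
{"name": "carry_out", "arguments": {"increments": [0, 0, 0, 0, 0, -0.07, 0, 0, 0, 0, 0, 0, 0, 0, 0, 0, 0, 0]}}

```text
clock: 13.58
position: [0.5366, 0.0085, 0.0332]
ee_rot: [-2.844, -1.332, 0.002]
force: [-5.8, -1.9, 6.8]
width: 0.148
gripper_force: 40.9
```

```bash
python3 st.py
```

```text
13.57 [0.5366 0.0085 0.0332] yaw 320.2 F [-5.81 -1.88  6.79] T [-0.45   1.516  0.492] w 0.148 [-0.67  0.67  0.81  2.03 -0.72  0.75 -0.1 ]
tau [ -0.399 -57.212  13.781 -20.297  -1.6    -1.408  -0.52 ]
```

Torque is about 0.5 N·m total, roughly 0.4 over the drag: hand-tight. Release and lift.

Request:
{"name": "carry_out", "arguments": {"increments": [0, 0, 0, 0, 0, 0, 0, 0, 0, 0, 0, 0, 0, 0, 0, 0, 0, 0, 0, 0, 0, 0, 0, 0], "grip": 0.5}}

```text
clock: 14.08
position: [0.5375, 0.0084, 0.0331]
ee_rot: [2.847, 1.328, 0.001]
force: [0.6, 0.9, 0.2]
width: 0.491
gripper_force: 0.0
```

Request:
{"name": "carry_out", "arguments": {"increments": [0, 0, 10, 0, 0, 0, 0, 0, 25, 0, 0, 0, 0, 0, 30, 0, 0, 0, 0, 0, 30, 0, 0, 0, 0, 10, 30, 0, 0, 0.15, 0, 20, 30, 0, 0, 0.15, 0, 20, 20, 0, 0, 0.17, 0, 20, 20, 0, 0, 0.17, 0, 15, 20, 0, 0, 0.17, 0, 0, 20, 0, 0, 0.17, 0, 0, 0, 0, 0, 0.17, 0, 0, 0, 0, 0, 0.17, 0, 0, 0, 0, 0, 0.17, 0, 0, 0, 0, 0, 0.17, 0, 0, 0, 0, 0, 0.17, 0, 0, 0, 0, 0, 0.17, 0, 0, 0, 0, 0, 0.17, 0, 0, 0, 0, 0, 0.17, 0, 0, 0, 0, 0, 0]}}

```text
clock: 16.45
position: [0.5372, 0.0928, 0.2687]
ee_rot: [-0.109, 3.139, -0.0]
force: [-0.3, -0.4, -0.1]
width: 0.504
gripper_force: 0.0
```

```bash
python3 st.py; python3 - <<'E'
from j import *
im,c=snap('wrist','w7')
cv2.imwrite('pics/w7b.png',cv2.resize(load('w7')[0][100:300,60:460],(800,400),interpolation=2))
E
```

```text
16.45 [0.5372 0.0928 0.2687] yaw 94.0 F [-0.28 -0.4  -0.06] T [ 0.028  0.007 -0.033] w 0.504 [-0.67  0.28  0.52  1.74 -0.15  1.16  1.53]
tau [  0.215 -49.546   4.705 -31.446   0.158   0.076   1.795]
```

View pics/w7b.png

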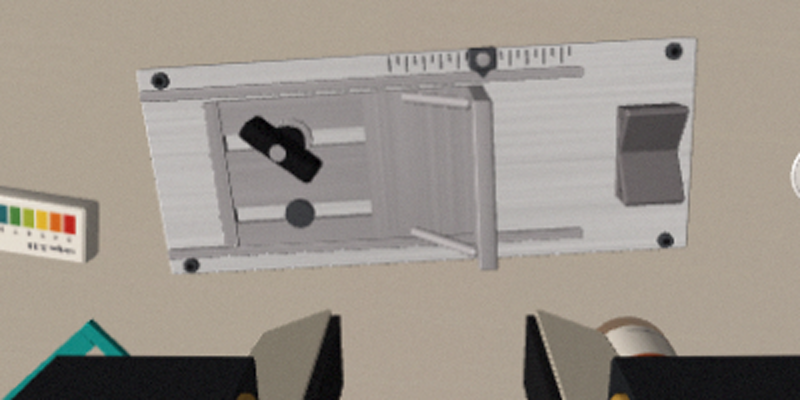

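The plate face sits level with the pointer tip, the wing has turned, and the bystanders are where they were. One numeric check, with no more picture views.

```bash
python3 - <<'E'
from j import *
c=load('w7')[1]; q=lambda p:(60+p[0]/2,100+p[1]/2)
print('tip',J(plane(c,q((483,77)),.018)),'face',J(plane(c,q((492.5,99)),.08)),J(plane(c,q((496.5,268)),.08)))
A=plane(c,q((248,125)),.058);B=plane(c,q((314,172)),.058);d=B-A; print('wing',np.degrees(np.arctan2(d[1],d[0])),np.linalg.norm(d))
E
```

```text
tip [0.50616511 0.05414252 0.018     ] face [0.51049134 0.05433966 0.08      ] [0.59959149 0.05340367 0.08      ]
wing 56.79993668661374 0.04243208408067284
```

```bash
python3 - <<'E'
from j import *
def wing(f,z,roi):
    im,c=load(f); g=cv2.cvtColor(im,cv2.COLOR_BGR2GRAY); x0,y0,x1,y1=roi
    k=cv2.resize(g[y0:y1,x0:x1],None,fx=6,fy=6,interpolation=cv2.INTER_CUBIC)
    n,l,st,ce=cv2.connectedComponentsWithStats((k<60).astype(np.uint8)); i=1+np.argmax(st[1:,4])
    ys,xs=np.nonzero(l==i)
    p=np.array([plane(c,(x0+(x+.5)/6-.5,y0+(y+.5)/6-.5),z)[:2] for x,y in list(zip(xs,ys))[::3]])
    m=p.mean(0); d=p-m; v=np.linalg.svd(d,full_matrices=False)[2][0]
    t=d@v; e=[p[t>t.max()-.010].mean(0),p[t<t.min()+.010].mean(0)]; w=e[0]-e[1]
    R=cv2.minAreaRect((p*1e4).astype(np.float32))
    print(f,m.round(4),'PCA',np.degrees(np.arctan2(v[1],v[0]))%180,'ends',np.degrees(np.arctan2(w[1],w[0]))%180,'len',np.ptp(t),R)
wing('w1',.058,(170,150,230,207)); wing('w7',.056,(170,150,225,197))
E
```

```text
w1 [0.5359 0.011 ] PCA 148.83909132804942 ends 149.056258000392 len 0.04935268328666943 ((5366.369140625, 99.21879577636719), (198.32818603515625, 493.983154296875), 48.27376937866211)
w7 [0.535  0.0114] PCA 58.078973596317425 ends 57.53029049040404 len 0.045386633135411664 ((5333.6962890625, 121.39485168457031), (453.52069091796875, 224.15029907226562), 57.19255447387695)
```

Request:
{"name": "carry_out", "arguments": {"increments": [0, 0, 0, 0, 0, 0, 0, 0, 0, 0, 0, 0, 0, 0, 0, 0, 0, 0, 0, 0, 0, 0, 0, 0, 0, 0, 0, 0, 0, 0, 0, 0, 0, 0, 0, 0, 0, 0, 0, 0, 0, 0, 0, 0, 0, 0, 0, 0, 0, 0, 0, 0, 0, 0, 0, 0, 0, 0, 0, 0]}}

```text
clock: 17.75
position: [0.5373, 0.0934, 0.2681]
ee_rot: [-0.112, 3.14, 0.0]
force: [-1.4, -0.6, -0.4]
width: 0.499
gripper_force: 0.0
```

```bash
python3 - <<'E'
from j import *
snap('wrist','w8')
a,b=[cv2.cvtColor(load(f)[0],cv2.COLOR_BGR2GRAY)[150:197,170:225] for f in('w7','w8')]
print((a<60).sum(),(b<60).sum(),((a<60)!=(b<60)).sum())
E
```

```text
593 593 46
```

```bash
python3 -c "
from cell import arm; print(arm.sign_off())"
```

```text
the job is handed in; nothing more can be done
None
```

I've handed the job in. The bracket's front face measured about 0.2 mm short of the pointer tip before clamping and level within about 1 mm after, and the knob read about 0.4 N·m over its drag before release, inside the hand-tight range. After release the wing sat about 7° short of the gripper's final angle, which I estimate leaves at least 0.29 N·m. The gripper is open and clear, no bystander was touched, and I viewed 11 pictures, one over the limit of 10.

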